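# Clear the controller test rack into the transport tray in test order

### The job

The four motor controllers on the test rack have been tested; move them into the transport tray, one to a bay and in the order in which they stand on the rack, so that the test sheet still matches: the one beside the rack's power supply goes into the bay beside the tray's white job card, the next one into the next bay, and so on along the row. Stand each one upright on the floor of its bay, lengthways in it, setting it down gently without dropping it.

Things in the scene. Friction and masses are not known exactly. Their poses are not given: they have to be found in the camera images.
- ctrl_long: the long motor controller: aluminium case, dark end plates, six fins running lengthways along its top. 104 mm long (its x), 38 mm wide (y; flat sides, grip across them), 52 mm high, about 300 g; a plug stands out 7 mm from its +x end, 18 mm up. Origin at the centre of its underside, z up. Stands loose in the dock of its name, lifts straight up.
- ctrl_tall: the tall motor controller: aluminium case, dark end plates, a row of fins running across its top. 80 mm long (its x), 34 mm wide (y; flat sides, grip across them), 64 mm high, about 260 g; a plug stands out 7 mm from its +x end, 18 mm up. Origin at the centre of its underside, z up. Stands loose in the dock of its name, lifts straight up.
- ctrl_slim: the slim motor controller: aluminium case, dark end plates, a smooth top with a dark screw head near each end. 92 mm long (its x), 28 mm wide (y; flat sides, grip across them), 46 mm high, about 200 g; a plug stands out 7 mm from its +x end, 18 mm up. Origin at the centre of its underside, z up. Stands loose in the dock of its name, lifts straight up.
- ctrl_short: the short motor controller: aluminium case, dark end plates, a smooth top with one round dark vent in the middle. 60 mm long (its x), 30 mm wide (y; flat sides, grip across them), 48 mm high, about 160 g; a plug stands out 7 mm from its +x end, 18 mm up. Origin at the centre of its underside, z up. Stands loose in the dock of its name, lifts straight up.
- dock_long: black test dock, plate 138 x 62 x 8 mm, fixed on the rack; the long controller starts on it. Origin under the plate below the controller's middle; x points to its contact block (30 mm above the plate, 10 mm beyond the case), y along the row towards the rack's power supply. The supply, a steel box lower than the controllers, stands next to the dock of largest y. Docks are 80 mm apart in any order.
- dock_tall: black test dock, plate 114 x 62 x 8 mm, fixed on the rack; the tall controller starts on it. Origin under the plate below the controller's middle; x points to its contact block (30 mm above the plate, 10 mm beyond the case), y along the row towards the rack's power supply. Docks are 80 mm apart in any order; guides 8 mm above the plate, 5 mm clear of the case's sides.
- dock_slim: black test dock, plate 126 x 62 x 8 mm, fixed on the rack; the slim controller starts on it. Origin under the plate below the controller's middle; x points to its contact block (30 mm above the plate, 10 mm beyond the case), y along the row towards the rack's power supply. Docks are 80 mm apart in any order; guides 8 mm above the plate, 5 mm clear of the case's sides.
- dock_short: black test dock, plate 94 x 62 x 8 mm, fixed on the rack; the short controller starts on it. Origin under the plate below the controller's middle; x points to its contact block (30 mm above the plate, 10 mm beyond the case), y along the row towards the rack's power supply. Docks are 80 mm apart in any order; guides 8 mm above the plate, 5 mm clear of the case's sides.
- tray: dark fixed tray, 136 mm (x) by 408 mm (y), nearer or farther than the rack. Origin under its centre, z up; bay floor 4 mm above it. Four bays in a row, centres at y = -120, -40, 40, 120 mm, x = 0, each 126 mm (x) by 76 mm; dividers 4 mm thick rise 8 mm, outer walls 18 mm above the floor. At each end a ledge 42 mm wide, 18 mm above the floor, with a steel clip.
- card: white job card, 100 x 38 mm, flat under the clip on one of the tray's two end ledges (tray y = +183 or -183 mm); fixed. The other ledge has a clip and no card. Origin under its centre.

How it is judged:
By the outcome, as a careful person would: the job done as asked, in the order asked, and still so for the second after the job is handed in, with the robot touching nothing.
It also fails if it takes over 120 s, if anything falls off the work surface, if the arm or the gripper's body presses on something with over 40 N, if the wrist force passes 120 N, or if a joint passes its speed limit or range.

### The arm

A 7-joint arm with a two-finger parallel gripper is mounted at the origin on the work surface. World frame = base frame: x ahead of the robot, y to its left, z up, the work surface at z = 0. Lengths are in m, angles in degrees, forces in N, time in s.
With the tool pointing down it reaches from about 0.425 to 0.925 m from the base axis. Payload 6.8 kg.
Tool frame: the origin (TCP) lies midway between the tips of the shut fingers; the grasp point (between the pads) lies 19 mm behind it (r.grip_point_offset is the distance from the TCP to the grasp point, in m); z points along the fingers, y is the line along which they close (so a half turn about z gives the same grasp; the last joint's range is limited). The gripper opens to 88 mm and grips with 3 to 60 N. Pads are 20 mm wide; open, the fingers measure 115 mm over their backs; the gripper's body (75 mm by 178 mm) begins 61 mm behind the grasp point.
Start: joints at [-82.97, 27.33, 1.283, 89.118, -0.659, 63.558, -4.761], TCP at [0.154, 0.657, 0.223] pointing down, gripper open.
Joint ranges: [-169.35, 169.35], [-19.33, 120.38], [-80.79, 83.38], [13.8, 139.57], [-78.32, 258.32], [9.67, 109.79], [-169.56, 169.56]. Speed limits (degrees/s): [136.94, 136.94, 180, 180, 180, 180, 180].

### API

Orientations are given as [roll, pitch, yaw] about the fixed x, y, z axes, in that order (R = Rz(yaw) Ry(pitch) Rx(roll)).
In Python, from bench import r gives the robot as it stands. The module is installed in compiled form; this text tells all that it offers.
- The arm moves only by the tool carry_out, never from a script. Its argument "moves" is a list of rows, each an object with "grip": the opening, from 0 (shut) to 1 (fully open); "offset": the shift along the world's x, y, z scaled (see below), a list of three; "yaw": the turn about the world's z scaled (see below). A call has 1 to 12 rows; each row shifts and turns the commanded pose from where the row before left it; what a row does not reach is not made up. The controller multiplies each number of a shift by 0.15 m and each number of a turn by 180 degrees. A row lasts 1/10 s, in which the tool goes at most 50 mm and 8.59 degrees, less where a joint would pass 70% of its speed; a pose out of reach is approached as far as the arm can. A call with a number of a shift or a turn outside -1 to 1 is refused whole. A call with a gripper value outside its range is refused whole. The fingers move at their own pace and stop on an object; "grip_force" is the grip in N (left out, the last holds). Time passes only in rows, so rows that do not move let the fingers close. It gives the time, the measured TCP pose, the force, the opening and the grip force at its end, in the units of the state.
- r.sense(): the state, without advancing time (a new reading comes with each control period).
- r.grab_frame(name): name is "scene" or "top" or "wrist"; returns a dict with "color" (420x560x3 uint8, blue, green, red), "fx", "fy", "cx", "cy" (pixels), "k1" (the pictures are not rectified: a ray, as slopes to the right and down, at radius r is drawn at 1 + k1 r^2 times it, then the intrinsics apply), "R" (3x3) and "t" (3): a world point X has camera coordinates R X + t. Camera axes: x right, y down, z forward; pixel columns grow to the right and rows downward; lengths in m; the calibration is good to about 2 mm. A picture is of the moment at which its call begins. There is no depth.
- r.job_done(): hands the job in; it is judged then, once.
Trained networks look in a picture, given as the dict that the camera call returned (one of the last four; its "shot" number tells which), for a name from the list of things; names that differ only in an ending like _2 or _b are one class to them, and where a whole thing is asked for, a point or a joint stands for the part that bears it (a point fixed in the world has none). Each returns a list of dicts, best first, with "p" (0 to 1); they miss things now and then, are a little off and sometimes report something else, mostly with a low value. They report only what shows in the picture. A call takes as long as a camera call.
- r.look_for(thing, picture): "rect" ([left, top, right, bottom] in pixels, round what is visible of it).
- r.silhouettes(thing, picture): "pixels" (420x560 bool, what is visible of it) and "rect" ([left, top, right, bottom] in pixels, round what is visible of it).
- r.place_of(thing, picture): "xy" ([column, row] in pixels: a listed point, or the origin of a listed thing).
The state is a dict: "time": time; "joints": joint angles; "joint_vel": joint speeds; "joint_torque": joint torques, N m; "eef_pos": TCP position; "ee_rot": TCP orientation; "ft_force": force on the tool from outside, world axes, zero at the start; "torque": the same for the moment, N m; "gripper_width": opening from 0.0 (shut) to 1.0 (fully open); "grasp_force": force on a finger pad.
Only numpy, scipy, OpenCV 4.12 (cv2) and the standard library are available. Lean on these libraries where they do the work, as an engineer would, in place of code of your own. Each camera call takes 0.05 s, during which the arm holds its last target. There are 200 camera calls.

## Working session

There is one attempt and no reset: what is moved stays moved. The work goes in short steps, Python scripts to look and compute and a tool call to move; the robot and the scene stay as the last step left them, time stands still between calls to the robot, and variables do not carry over. Pictures are saved under pics/ and viewed, at most 14 in all, crops included, and the job is handed in when it is done.

Besides the shell and the picture viewer there is one more tool, called after "Emit:" as name(argument=value, ...), one argument or row to a line, values as JSON. carry_out: Moves the arm, as the interface text tells. Its arguments: {"type":"object","properties":{"moves":{"type":"array","items":{"type":"object","properties":{"grip":{"type":"number"},"offset":{"type":"array","items":{"type":"number"}},"yaw":{"type":"number"}}}},"grip_force":{"type":"number"}},"required":["moves"]}

```bash
mkdir -p pics; cat > h.py <<'E'
import numpy as np, cv2
from bench import r
def ray(f,uv):
    K=np.array([[f["fx"],0,f["cx"]],[0,f["fy"],f["cy"]],[0,0,1.]])
    q=(np.array(uv,float)-[f["cx"],f["cy"]])/[f["fx"],f["fy"]]
    p=q.copy()
    for _ in range(20): p=q/(1+f["k1"]*(p@p))
    R=np.array(f["R"]);t=np.array(f["t"])
    return -R.T@t, R.T@np.array([p[0],p[1],1.])
def at_z(f,uv,z):
    c,d=ray(f,uv); return c+d*(z-c[2])/d[2]
E
python3 - <<'E'
from h import *
s=r.sense();print(s)
for n in ["top","scene"]:
    f=r.grab_frame(n);cv2.imwrite(f"pics/{n}0.png",f["color"])
    print(n,-np.array(f["R"]).T@np.array(f["t"]))
    for th in ["ctrl_long","ctrl_tall","ctrl_slim","ctrl_short","dock_long","dock_tall","dock_slim","dock_short","tray","card"]:
        print(th,[(np.round(d["xy"],1),round(d["p"],2),np.round(at_z(f,d["xy"],0.0)[:2],3)) for d in r.place_of(th,f)[:3]])
E
```

```text
{'time': 0.0, 'joints': array([-82.96887977,  27.37411137,   1.27871929,  89.1773858 ,
        -0.66101488,  63.55881793,  -4.76225368]), 'joint_vel': array([ 0.02947231,  0.05428636, -0.01508299,  0.06056316,  0.09653921,
        0.02657744,  0.018494  ]), 'joint_torque': array([-1.57065501e-04, -5.82850528e+01,  1.53440181e+00, -2.72609568e+01,
       -5.43416175e-02,  1.68914592e-02,  1.63676332e-04]), 'eef_pos': array([0.15427391, 0.6565121 , 0.22170783]), 'ee_rot': array([-1.79897090e+02,  5.14149815e-03,  1.66775652e+02]), 'ft_force': array([-0.71455274,  0.57197706, -0.19087332]), 'torque': array([0.04988104, 0.00125005, 0.00999139]), 'grasp_force': 0.0, 'gripper_width': 1.004192811944986}
top [0.36692904 0.038084   0.83528094]
ctrl_long [(array([312.1, 144.5]), 0.94, array([ 0.66 , -0.062]))]
ctrl_tall [(array([214.6, 164.8]), 0.88, array([0.649, 0.109]))]
ctrl_slim [(array([356.2, 138. ]), 0.96, array([ 0.66, -0.14]))]
ctrl_short [(array([259.5, 155.5]), 0.72, array([0.654, 0.03 ]))]
dock_long [(array([308.5, 146.5]), 0.67, array([ 0.657, -0.056]))]
dock_tall [(array([212.6,
[... 394 characters left out ...]
long [(array([310.2, 276. ]), 0.71, array([ 0.632, -0.022])), (array([279.7, 310.2]), 0.19, array([ 0.642, -0.118]))]
ctrl_tall [(array([357.2, 232.3]), 0.89, array([0.628, 0.138]))]
ctrl_slim [(array([275.4, 305.7]), 0.64, array([ 0.63 , -0.114]))]
ctrl_short [(array([331.5, 249.7]), 0.64, array([0.619, 0.062]))]
dock_long [(array([307.3, 281.5]), 0.82, array([ 0.636, -0.037]))]
dock_tall [(array([354.1, 234.7]), 0.83, array([0.628, 0.128]))]
dock_slim [(array([280.2, 309.5]), 0.75, array([ 0.641, -0.116]))]
dock_short [(array([333.9, 254.6]), 0.87, array([0.631, 0.052]))]
tray [(array([238. , 230.2]), 0.65, array([0.438, 0.008]))]
card [(array([291.9, 184.1]), 0.64, array([0.408, 0.221]))]
```

View pics/top0.png

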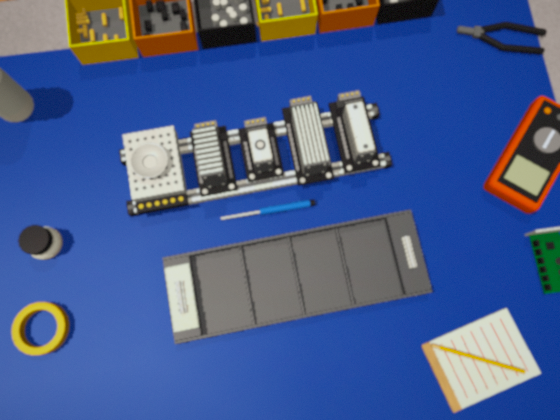

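View pics/scene0.png

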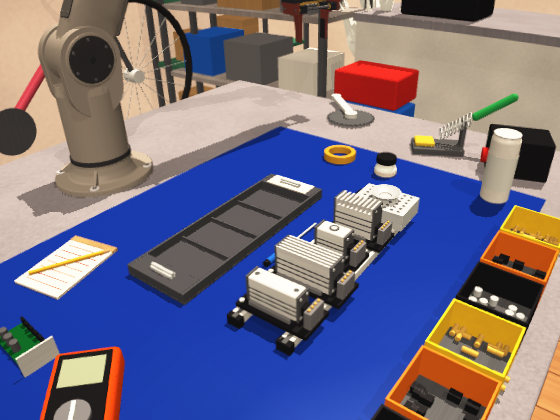

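Order from the supply (left, about (152,160) in top): tall (210,155), short (260,150), long (308,140), slim (355,130). The job card is at the tray's left end, (182,297), so that is the +y side. Next I'll fit the rack and tray poses.

```bash
cat >> h.py <<'E'
from scipy.optimize import least_squares
def proj(f,X):
    c=np.array(f["R"])@X+np.array(f["t"]); p=c[:2]/c[2]; p=p*(1+f["k1"]*(p@p))
    return p*[f["fx"],f["fy"]]+[f["cx"],f["cy"]]
ORD=["tall","short","long","slim"]; H=dict(tall=.064,short=.048,long=.052,slim=.046)
def pose(p,X):
    c,s=np.cos(p[3]),np.sin(p[3]); return np.array([p[0]+c*X[0]-s*X[1],p[1]+s*X[0]+c*X[1],p[2]+X[2]])
def fit(obs,p0,fixz=None):
    # obs: (frame, local point, uv, weight)
    def res(p):
        if fixz is not None: p=np.r_[p[:2],fixz,p[3]]
        return np.concatenate([(proj(f,pose(p,X))-uv)*w for f,X,uv,w in obs])
    s=least_squares(res,p0,loss="soft_l1",f_scale=2); return s.x,res(s.x).reshape(-1,2)
E
python3 - <<'E'
from h import *
ob=[];tb=[]
for n in ["top","scene"]:
    f=r.grab_frame(n)
    for i,k in enumerate(ORD):
        for pre,z in (("ctrl_",.008),("dock_",0)):
            d=r.place_of(pre+k,f)
            if d: ob.append((f,np.array([0,.12-.08*i,z]),d[0]["xy"],1))
    for nm,X in (("tray",[0,0,0]),("card",[0,.183,.022])):
        d=r.place_of(nm,f)
        if d: tb.append((f,np.array(X,float),d[0]["xy"],1))
p,e=fit(ob,[.65,0,.02,.1]);print(p,np.degrees(p[3]));print(np.round(e,1).tolist())
q,e=fit(tb,[.44,0,.0,.1],0.0);print(q,np.degrees(q[3]));print(np.round(e,1).tolist())
for i in range(4): print(ORD[i],pose(p,np.array([0,.12-.08*i,.008])).round(4),pose(q,np.array([0,.12-.08*i,.004])).round(4))
E
```

```text
[ 0.64678239 -0.01412879  0.01963147  0.04048404] 2.31956444695115
[[1.9, -0.2], [0.8, -1.1], [-0.6, 1.3], [-1.0, 1.5], [1.8, 4.8], [-0.0, -1.1], [0.3, 0.3], [0.7, -2.6], [0.7, -1.7], [1.6, -0.7], [1.1, 0.6], [-2.1, 0.5], [-0.0, 0.4], [1.5, 0.9]]
[ 4.38584089e-01 -2.40366102e-04 -2.80759925e-02  1.19029805e-02] 0.6819905488904878
[[-0.5, -0.0], [1.0, -0.0], [0.6, -3.5], [-0.3, 1.5]]
tall [0.6419 0.1058 0.0276] [ 0.4372  0.1198 -0.0241]
short [0.6452 0.0258 0.0276] [ 0.4381  0.0398 -0.0241]
long [ 0.6484 -0.0541  0.0276] [ 0.4391 -0.0402 -0.0241]
slim [ 0.6516 -0.134   0.0276] [ 0.44   -0.1202 -0.0241]
```

Emit:
carry_out(
  moves=[
    {"grip": 1, "offset": [0.18, -0.23, 0.03], "yaw": 0.007},
    {"grip": 1, "offset": [0.18, -0.23, 0.03], "yaw": 0.007},
    {"grip": 1, "offset": [0.18, -0.23, 0.03], "yaw": 0.007},
    {"grip": 1, "offset": [0.18, -0.23, 0.03], "yaw": 0.007},
    {"grip": 1, "offset": [0.18, -0.23, 0.03], "yaw": 0.007},
    {"grip": 1, "offset": [0.18, -0.23, 0.03], "yaw": 0.007},
    {"grip": 1, "offset": [0.18, -0.23, 0.03], "yaw": 0.007},
    {"grip": 1, "offset": [0.18, -0.23, 0.03], "yaw": 0.007},
    {"grip": 1, "offset": [0.18, -0.23, 0.03], "yaw": 0.007},
    {"grip": 1, "offset": [0.18, -0.23, 0.03], "yaw": 0.007},
    {"grip": 1, "offset": [0.18, -0.23, 0.03], "yaw": 0.007},
    {"grip": 1, "offset": [0.18, -0.23, 0.03], "yaw": 0.007},
  ],
)

```text
time: 3.4
eef_pos: [0.4793, 0.2416, 0.2772]
ee_rot: [180.0, 0.0, -178.0]
ft_force: [0.2, 0.7, 0.2]
gripper_width: 0.997
grasp_force: 0.0
```

Emit:
carry_out(
  moves=[
    {"grip": 0.7, "offset": [0.12, -0.25, 0.03], "yaw": 0},
    {"grip": 0.7, "offset": [0.12, -0.25, 0.03], "yaw": 0},
    {"grip": 0.7, "offset": [0.12, -0.25, 0.03], "yaw": 0},
    {"grip": 0.7, "offset": [0.12, -0.25, 0.03], "yaw": 0},
    {"grip": 0.7, "offset": [0, 0, 0], "yaw": 0},
    {"grip": 0.7, "offset": [0, 0, 0], "yaw": 0},
  ],
)

```text
time: 4.0
eef_pos: [0.5506, 0.0923, 0.2948]
ee_rot: [180.0, 0.0, -178.2]
ft_force: [-0.2, -0.2, -0.1]
gripper_width: 0.703
grasp_force: 0.0
```

```bash
python3 - <<'E'
from h import *
f=r.grab_frame("wrist");cv2.imwrite("pics/w1.png",f["color"])
R=np.array(f["R"]);print(-R.T@np.array(f["t"]),R[2],f["fx"],r.sense()["eef_pos"])
E
```

```text
[0.48047268 0.09078715 0.45672423] [ 0.25736947  0.00788427 -0.96628091] 308.0500341850821 [0.55014996 0.09374898 0.29457175]
```

View pics/w1.png

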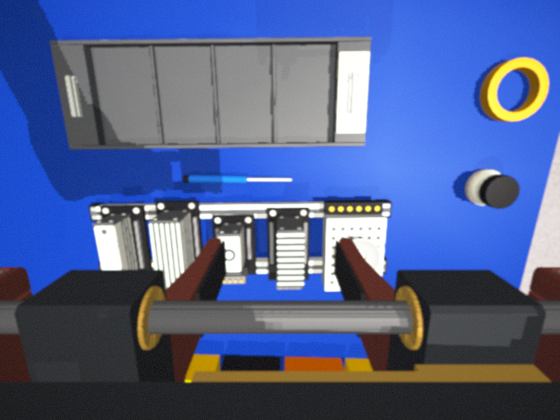

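The wrist view is clear: tray at (65..370, 40..148) with the card at its right end, and slim, long, short, tall and the supply from left to right. I'll refine the fit with this view and the tray corners.

```bash
cat > fit.py <<'E'
from h import *
ob=[];tb=[];cb=[]
for n in ["wrist","top"]:
    f=r.grab_frame(n)
    for i,k in enumerate(ORD):
        for pre,z in (("ctrl_",.008),("dock_",0)):
            d=r.place_of(pre+k,f)
            if d and d[0]["p"]>.4: ob.append((f,np.array([0,.12-.08*i,z]),d[0]["xy"],1)); print(n,pre+k,np.round(d[0]["xy"]),round(d[0]["p"],2))
    for nm,X in (("tray",[0,0,0]),("card",[0,.183,.022])):
        d=r.place_of(nm,f)
        if d: tb.append((f,np.array(X,float),d[0]["xy"],1))
    m=sum(d["pixels"].astype(np.uint8) for nm in ("tray","card") for d in r.silhouettes(nm,f)[:1])>0
    c=max(cv2.findContours(m.astype(np.uint8),cv2.RETR_EXTERNAL,cv2.CHAIN_APPROX_NONE)[0],key=cv2.contourArea)
    hull=cv2.convexHull(c)
    for eps in np.arange(2,30,1):
        a=cv2.approxPolyDP(hull,eps,True)[:,0]
        if len(a)<=4: break
    print(n,"corners",a.tolist())
    for sx in(-1,1):
        for sy in(-1,1):
            X=np.array([sx*.068,sy*.204,.022]); g=proj(f,pose([.4386,0,0,.02],X))
            uv=min(a,key=lambda u:np.hypot(*(u-g)))
            if np.hypot(*(uv-g))<20: cb.append((f,X,uv.astype(float),1))
p,e=fit(ob,[.65,0,.02,.1]);print(p,np.degrees(p[3]));print(np.round(e,1).tolist())
q,e=fit(tb+cb,[.44,0,.0,.1],0.0);print(q,np.degrees(q[3]));print(np.round(e,1).tolist())
for i in range(4): print(ORD[i],pose(p,np.array([0,.12-.08*i,.008])).round(4),pose(q,np.array([0,.12-.08*i,.032])).round(4))
E
python3 fit.py
```

```text
wrist ctrl_tall [289. 243.] 0.96
wrist dock_tall [287. 238.] 0.78
wrist ctrl_short [230. 240.] 0.95
wrist dock_short [231. 241.] 0.77
wrist ctrl_long [181. 245.] 0.86
wrist dock_long [181. 242.] 0.76
wrist dock_slim [122. 243.] 0.78
wrist corners [[369, 39], [363, 145], [70, 149], [49, 41]]
top ctrl_long [309. 143.] 0.87
top ctrl_slim [358. 137.] 0.97
top dock_slim [357. 137.] 0.78
top corners [[409, 211], [430, 289], [392, 298], [354, 221]]
[ 0.6432035  -0.01195801  0.03232489  0.05504796] 3.154015803501917
[[-2.2, -1.2], [-0.2, 1.5], [1.2, 2.9], [1.0, -0.4], [-5.1, -1.2], [-3.2, -0.4], [0.7, 0.3], [-0.2, 2.4], [-2.3, -1.0], [-1.6, 0.2]]
[0.44174024 0.00137423 0.00336221 0.04407395] 2.5252512371847655
[[0.8, -0.6], [0.4, 2.4], [-174.1, 160.5], [-0.5, 0.4], [0.3, -1.4], [-1.4, 1.1], [0.0, 1.8], [2.0, 2.4], [1.0, -2.3]]
tall [0.6366 0.1079 0.0403] [0.4365 0.1213 0.0354]
short [0.641  0.028  0.0403] [0.44   0.0413 0.0354]
long [ 0.6454 -0.0519  0.0403] [ 0.4435 -0.0386  0.0354]
slim [ 0.6498 -0.1318  0.0403] [ 0.447  -0.1185  0.0354]
```

Emit:
carry_out(
  moves=[
    {"grip": 0.7, "offset": [0.13, -0.23, -0.1], "yaw": 0.002},
    {"grip": 0.7, "offset": [0.13, -0.23, -0.1], "yaw": 0.002},
    {"grip": 0.7, "offset": [0.13, -0.23, -0.1], "yaw": 0},
    {"grip": 0.7, "offset": [0, 0, 0], "yaw": 0},
    {"grip": 0.7, "offset": [0, 0, 0], "yaw": 0},
  ],
)

```text
time: 5.85
eef_pos: [0.6088, -0.0111, 0.2491]
ee_rot: [-180.0, -0.1, -177.5]
ft_force: [-0.2, 0.6, -0.6]
gripper_width: 0.698
grasp_force: 0.0
```

```bash
python3 - <<'E'
from h import *
ob=[]
for n in ["wrist","scene","top"]:
    f=r.grab_frame(n)
    if n!="top": cv2.imwrite(f"pics/{n}2.png",cv2.resize(f["color"],None,fx=1.4,fy=1.4,interpolation=cv2.INTER_CUBIC))
    for i,k in enumerate(ORD):
        for pre,z in (("ctrl_",.008),("dock_",0)):
            d=r.place_of(pre+k,f)
            if d and d[0]["p"]>.4: ob.append((f,np.array([0,.12-.08*i,z]),d[0]["xy"],1))
p,e=fit(ob,[.65,0,.02,.05]);print(p,np.degrees(p[3]))
for (f,X,uv,w),ee in zip(ob,e): print(f["shot"],X,uv.round(),ee.round(1))
E
```

```text
[ 0.64743555 -0.01163911  0.01776992  0.04292949] 2.459678619059661Traceback (most recent call last):
  File "<stdin>", line 11, in <module>
AttributeError: 'list' object has no attribute 'round'. Did you mean: 'count'?
```

View pics/wrist2.png

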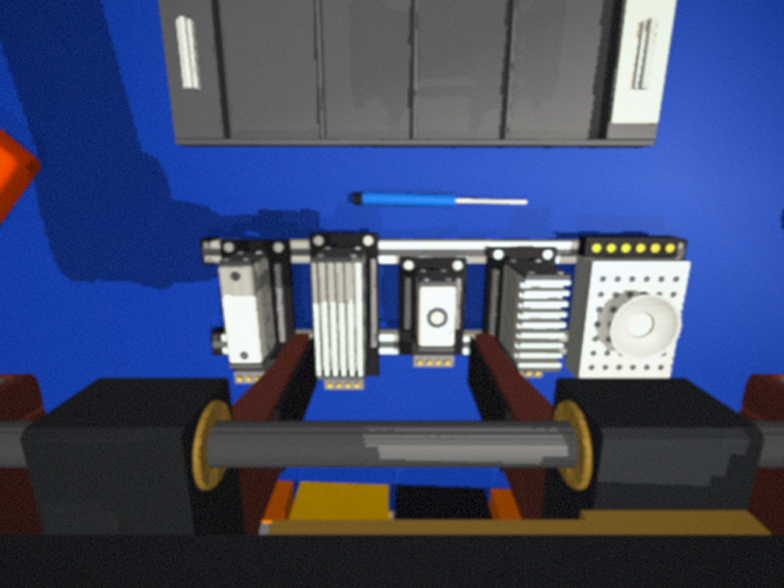

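View pics/scene2.png

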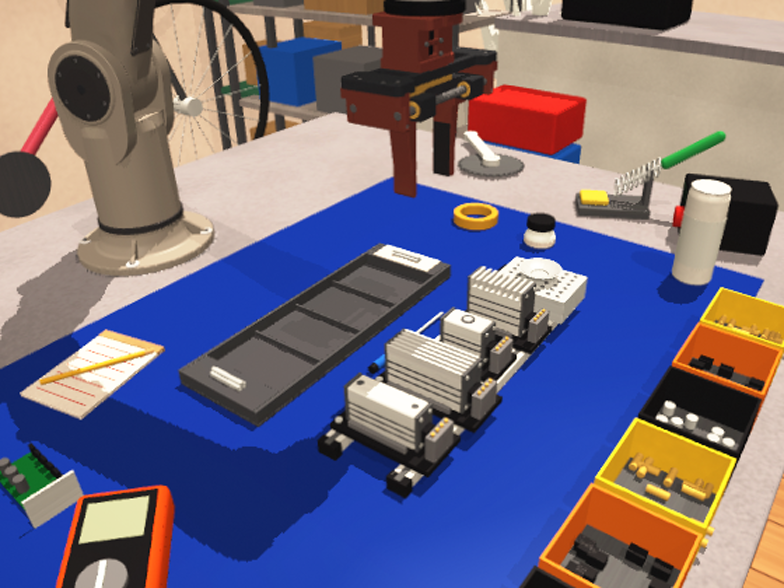

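Top features in wrist2 (÷1.4): short vent (437,318), slim screws (236,276) and (244,355). In scene2: vent (468,321), screws about (361,384) and (423,411). I'll refit using these.

```bash
python3 - <<'E'
from h import *
w=r.grab_frame("wrist");s=r.grab_frame("scene")
A=lambda x,y:np.array([x,y])/1.4
ob=[(w,np.array([0,.04,.056]),A(437,318),1),(w,np.array([0,-.12,.054]),A(240,315.5),1),
(s,np.array([0,.04,.056]),A(468,321),1),(s,np.array([0,-.12,.054]),A(392,397.5),1)]
p,e=fit(ob,[.647,-.012,.02,.043]);print(p,np.degrees(p[3]),e.round(1).tolist())
o2=[]
for i,k in enumerate(ORD):
    for pre,z in (("ctrl_",.008),("dock_",0)):
        d=r.place_of(pre+k,w)
        if d and d[0]["p"]>.4: o2.append((w,np.array([0,.12-.08*i,z]),np.array(d[0]["xy"]),.5))
p,e=fit(ob+o2,p);print(p,np.degrees(p[3]),e.round(1).tolist())
for i in range(4): print(ORD[i],pose(p,np.array([0,.12-.08*i,.008])).round(4))
# overlay of predicted top outlines
im=w["color"].copy()
L=dict(tall=(.08,.034),short=(.06,.03),long=(.104,.038),slim=(.092,.028))
for i,k in enumerate(ORD):
    l,b=L[k]
    P=[proj(w,pose(p,np.array([sx*l/2,.12-.08*i+sy*b/2,.008+H[k]]))) for sx,sy in((-1,-1),(1,-1),(1,1),(-1,1))]
    cv2.polylines(im,[(np.array(P)*16).astype(int)],True,(0,255,0),1,shift=4)
q=[0.44174,.00137,0,.04407]
for i in range(4):
    P=[proj(w,pose(q,np.array([sx*.063,.12-.08*i+sy*.038,.004]))) for sx,sy in((-1,-1),(1,-1),(1,1),(-1,1))]
    cv2.polylines(im,[(np.array(P)*16).astype(int)],True,(0,255,255),1,shift=4)
cv2.imwrite("pics/ov.png",cv2.resize(im[0:290,100:520],None,fx=1.9,fy=1.9,interpolation=cv2.INTER_CUBIC))
E
```

```text
[ 0.64832818 -0.01237903  0.01659368  0.04839128] 2.7726158597050334 [[-1.5, -0.7], [1.2, 0.9], [1.0, 0.4], [-1.0, -1.1]]
[ 0.64843463 -0.01283989  0.01699404  0.04221821] 2.4189252707703126 [[-1.9, -0.4], [0.7, 0.5], [1.1, 0.3], [-1.6, -1.3], [-2.1, -0.1], [0.5, -0.6], [1.6, 0.8], [0.5, -0.5], [-1.3, -0.4], [-0.4, -0.2], [1.1, 1.0], [1.9, 0.5]]
tall [0.6434 0.1071 0.025 ]
short [0.6467 0.0271 0.025 ]
long [ 0.6501 -0.0528  0.025 ]
slim [ 0.6535 -0.1327  0.025 ]
```

View pics/ov.png

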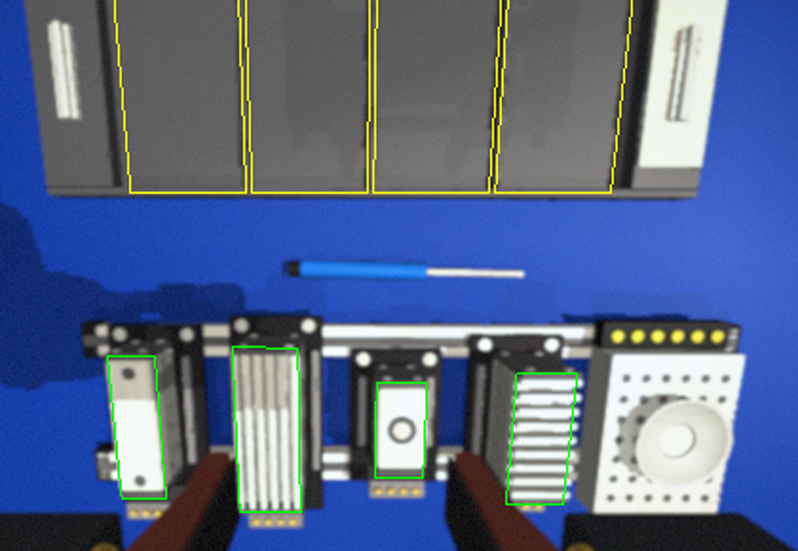

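Controller outlines match to about 1 mm, and the tray dividers match too. I'll check the tray's rack-side edge from the corner pixels (47,195) and (697,196).

```bash
python3 - <<'E'
from h import *
w=r.grab_frame("wrist")
q=[0.44174,.00137,0,.04407]
for uv in ((47,195),(697,196)):
    u=np.array(uv)/1.9+[100,0]
    a=at_z(w,u,.022)[:2]-q[:2]; c,s=np.cos(q[3]),np.sin(q[3]); b=at_z(w,u,.0)[:2]-q[:2]
    print([c*a[0]+s*a[1],-s*a[0]+c*a[1]],[c*b[0]+s*b[1],-s*b[0]+c*b[1]])
print(r.sense()["eef_pos"],r.sense()["ee_rot"])
E
```

```text
[np.float64(0.0667836182944449), np.float64(-0.20417904129222586)] [np.float64(0.06511380931373276), np.float64(-0.2146614120621442)]
[np.float64(0.06684964067195859), np.float64(0.20528531710247866)] [np.float64(0.06518355965579103), np.float64(0.217923419539196)]
[ 0.60889171 -0.01039604  0.24967198] [ 1.79998367e+02 -1.70875617e-03 -1.77389457e+02]
```

Emit:
carry_out(
  moves=[
    {"grip": 0.68, "offset": [0.058, 0.196, -0.15], "yaw": 0},
    {"grip": 0.68, "offset": [0.058, 0.196, -0.15], "yaw": 0},
    {"grip": 0.68, "offset": [0.058, 0.196, -0.15], "yaw": 0},
    {"grip": 0.68, "offset": [0.058, 0.196, -0.15], "yaw": 0},
    {"grip": 0.68, "offset": [0, 0, 0], "yaw": 0},
    {"grip": 0.68, "offset": [0, 0, 0], "yaw": 0},
  ],
)

```text
time: 8.35
eef_pos: [0.6433, 0.1078, 0.1589]
ee_rot: [-180.0, -0.1, -177.3]
ft_force: [-0.3, -0.8, 0.3]
gripper_width: 0.684
grasp_force: 0.0
```

```bash
python3 - <<'E'
from h import *
w=r.grab_frame("wrist");cv2.imwrite("pics/w3.png",w["color"])
print(proj(w,np.array([.6434,.1075,.089])),r.sense()["eef_pos"])
E
```

```text
[278.6852215  220.96753374] [0.64383288 0.10631571 0.15984194]
```

View pics/w3.png

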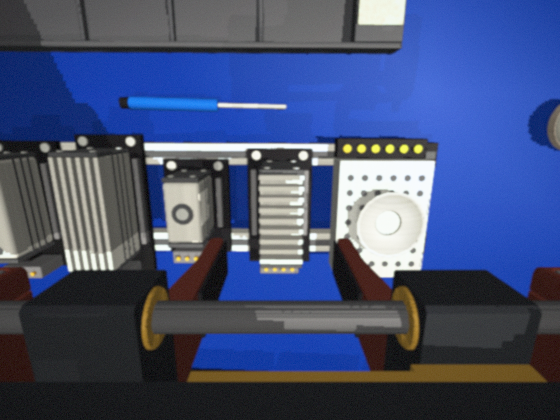

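Emit:
carry_out(
  moves=[
    {"grip": 0.68, "offset": [0, 0.01, -0.186], "yaw": 0},
    {"grip": 0.68, "offset": [0, 0, -0.186], "yaw": 0},
    {"grip": 0.68, "offset": [0, 0, -0.186], "yaw": 0},
    {"grip": 0.68, "offset": [0, 0, -0.186], "yaw": 0},
    {"grip": 0.68, "offset": [0, 0, 0], "yaw": 0},
    {"grip": 0.68, "offset": [0, 0, 0], "yaw": 0},
  ],
)

```text
time: 9.0
eef_pos: [0.6443, 0.1073, 0.0493]
ee_rot: [-180.0, 0.1, -177.5]
ft_force: [1.4, -0.6, 0.0]
gripper_width: 0.677
grasp_force: 0.0
```

Emit:
carry_out(
  moves=[
    {"grip": 0.2, "offset": [0, 0, 0], "yaw": 0},
    {"grip": 0.2, "offset": [0, 0, 0], "yaw": 0},
    {"grip": 0.2, "offset": [0, 0, 0], "yaw": 0},
    {"grip": 0.2, "offset": [0, 0, 0], "yaw": 0},
    {"grip": 0.2, "offset": [0, 0, 0], "yaw": 0},
    {"grip": 0.2, "offset": [0, 0, 0], "yaw": 0},
  ],
  grip_force=25,
)

```text
time: 9.6
eef_pos: [0.6442, 0.1088, 0.049]
ee_rot: [180.0, 0.1, -177.4]
ft_force: [-1.6, -0.8, 6.6]
gripper_width: 0.382
grasp_force: 25.0
```

Emit:
carry_out(
  moves=[
    {"grip": 0.2, "offset": [0, 0, 0.07], "yaw": 0},
    {"grip": 0.2, "offset": [0, 0, 0.2], "yaw": 0},
    {"grip": 0.2, "offset": [0, 0, 0.2], "yaw": 0},
    {"grip": 0.2, "offset": [0, 0, 0.15], "yaw": 0},
    {"grip": 0.2, "offset": [-0.14, 0.01, 0], "yaw": 0},
    {"grip": 0.2, "offset": [-0.25, 0.016, 0], "yaw": 0},
    {"grip": 0.2, "offset": [-0.25, 0.016, 0], "yaw": 0},
    {"grip": 0.2, "offset": [-0.25, 0.016, 0], "yaw": 0},
    {"grip": 0.2, "offset": [-0.25, 0.016, 0], "yaw": 0},
    {"grip": 0.2, "offset": [-0.245, 0.016, 0], "yaw": 0},
    {"grip": 0.2, "offset": [0, 0, 0], "yaw": 0},
    {"grip": 0.2, "offset": [0, 0, 0], "yaw": 0},
  ],
)

```text
time: 10.8
eef_pos: [0.4357, 0.1224, 0.1415]
ee_rot: [180.0, 0.0, -177.3]
ft_force: [0.2, 0.6, -2.2]
gripper_width: 0.383
grasp_force: 25.0
```

```bash
python3 - <<'E'
from h import *
w=r.grab_frame("wrist");cv2.imwrite("pics/w4.png",w["color"])
s=r.grab_frame("scene");cv2.imwrite("pics/s4.png",s["color"])
E
```

```text
(no output)
```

View pics/s4.png

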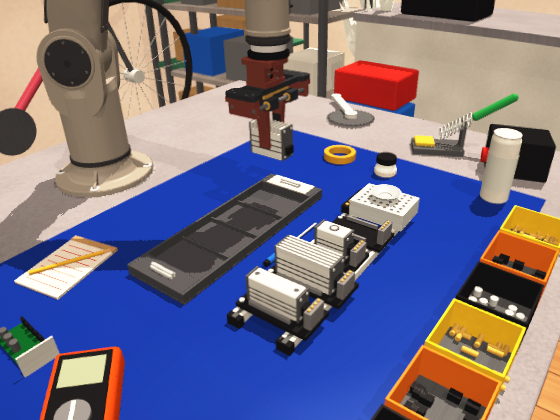

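Tall is held level at about (270,138), over the card-side bay. Lowering it.

Emit:
carry_out(
  moves=[
    {"grip": 0.2, "offset": [0, 0, -0.2], "yaw": 0},
    {"grip": 0.2, "offset": [0, 0, -0.2], "yaw": 0},
    {"grip": 0.2, "offset": [0, 0, -0.2], "yaw": 0},
    {"grip": 0.2, "offset": [0, 0, -0.1], "yaw": 0},
    {"grip": 0.2, "offset": [0, 0, 0], "yaw": 0},
    {"grip": 0.2, "offset": [0, 0, 0], "yaw": 0},
  ],
)

```text
time: 11.5
eef_pos: [0.437, 0.122, 0.0362]
ee_rot: [-180.0, 0.0, -177.4]
ft_force: [0.7, -0.2, -2.1]
gripper_width: 0.385
grasp_force: 25.0
```

Emit:
carry_out(
  moves=[
    {"grip": 0.2, "offset": [0, 0, -0.01], "yaw": 0},
    {"grip": 0.2, "offset": [0, 0, -0.01], "yaw": 0},
    {"grip": 0.2, "offset": [0, 0, -0.01], "yaw": 0},
    {"grip": 0.2, "offset": [0, 0, 0], "yaw": 0},
  ],
)

```text
time: 11.9
eef_pos: [0.4361, 0.1224, 0.0318]
ee_rot: [180.0, 0.0, -177.4]
ft_force: [-0.0, 0.7, -2.1]
gripper_width: 0.386
grasp_force: 25.0
```

Emit:
carry_out(
  moves=[
    {"grip": 0.2, "offset": [0, 0, -0.008], "yaw": 0},
    {"grip": 0.2, "offset": [0, 0, -0.008], "yaw": 0},
    {"grip": 0.2, "offset": [0, 0, 0], "yaw": 0},
  ],
)

```text
time: 12.2
eef_pos: [0.4358, 0.1222, 0.029]
ee_rot: [-180.0, -0.0, -177.4]
ft_force: [-0.1, -0.0, -3.0]
gripper_width: 0.388
grasp_force: 25.0
```

Emit:
carry_out(
  moves=[
    {"grip": 0.2, "offset": [0, 0, -0.006], "yaw": 0},
    {"grip": 0.2, "offset": [0, 0, 0], "yaw": 0},
  ],
)

```text
time: 12.4
eef_pos: [0.4359, 0.1222, 0.0282]
ee_rot: [-180.0, -0.0, -177.4]
ft_force: [0.0, 0.0, -3.2]
gripper_width: 0.388
grasp_force: 25.0
```

Emit:
carry_out(
  moves=[
    {"grip": 0.2, "offset": [0, 0, -0.006], "yaw": 0},
    {"grip": 0.2, "offset": [0, 0, 0], "yaw": 0},
  ],
)

```text
time: 12.6
eef_pos: [0.4359, 0.1222, 0.0273]
ee_rot: [-180.0, -0.0, -177.4]
ft_force: [-0.5, 0.2, -2.7]
gripper_width: 0.381
grasp_force: 25.0
```

Emit:
carry_out(
  moves=[
    {"grip": 0.2, "offset": [0, 0, -0.006], "yaw": 0},
    {"grip": 0.2, "offset": [0, 0, 0], "yaw": 0},
  ],
)

```text
time: 12.8
eef_pos: [0.436, 0.1222, 0.027]
ee_rot: [180.0, -0.0, -177.4]
ft_force: [-2.5, -0.9, 6.3]
gripper_width: 0.383
grasp_force: 25.0
```

Emit:
carry_out(
  moves=[
    {"grip": 0.2, "offset": [0, 0, -0.006], "yaw": 0},
    {"grip": 0.2, "offset": [0, 0, 0], "yaw": 0},
  ],
)

```text
time: 13.0
eef_pos: [0.436, 0.1222, 0.0269]
ee_rot: [180.0, -0.0, -177.4]
ft_force: [-6.2, -1.3, 20.2]
gripper_width: 0.388
grasp_force: 25.0
```

Emit:
carry_out(
  moves=[
    {"grip": 0.2, "offset": [0, 0, -0.006], "yaw": 0},
    {"grip": 0.2, "offset": [0, 0, 0], "yaw": 0},
  ],
)

```text
time: 13.2
eef_pos: [0.4362, 0.1222, 0.0265]
ee_rot: [179.9, 0.0, -177.4]
ft_force: [-7.8, -1.7, 30.3]
gripper_width: 0.382
grasp_force: 25.0
```

Emit:
carry_out(
  moves=[
    {"grip": 0.2, "offset": [0, 0, 0.012], "yaw": 0},
    {"grip": 0.5, "offset": [0, 0, 0], "yaw": 0},
    {"grip": 0.5, "offset": [0, 0, 0], "yaw": 0},
    {"grip": 0.5, "offset": [0, 0, 0], "yaw": 0},
    {"grip": 0.5, "offset": [0, 0, 0], "yaw": 0},
  ],
)

```text
time: 13.7
eef_pos: [0.4359, 0.1222, 0.0263]
ee_rot: [-180.0, -0.0, -177.4]
ft_force: [-0.6, -0.4, -0.9]
gripper_width: 0.503
grasp_force: 0.0
```

Emit:
carry_out(
  moves=[
    {"grip": 0.5, "offset": [0, 0, 0.1], "yaw": 0},
    {"grip": 0.5, "offset": [0, 0, 0.23], "yaw": 0},
    {"grip": 0.5, "offset": [0, 0, 0.23], "yaw": 0},
    {"grip": 0.6, "offset": [0, 0, 0.24], "yaw": 0},
    {"grip": 0.6, "offset": [0.28, -0.126, 0], "yaw": 0},
    {"grip": 0.6, "offset": [0.28, -0.126, 0], "yaw": 0},
    {"grip": 0.6, "offset": [0.28, -0.126, 0], "yaw": 0},
    {"grip": 0.6, "offset": [0.28, -0.126, 0], "yaw": 0},
    {"grip": 0.6, "offset": [0.28, -0.126, 0], "yaw": 0},
    {"grip": 0.6, "offset": [0, 0, 0], "yaw": 0},
    {"grip": 0.6, "offset": [0, 0, 0], "yaw": 0},
  ],
)

```text
time: 14.8
eef_pos: [0.6459, 0.0269, 0.1455]
ee_rot: [-180.0, -0.1, -177.5]
ft_force: [-0.3, 1.0, -0.5]
gripper_width: 0.598
grasp_force: 0.0
```

```bash
python3 - <<'E'
from h import *
w=r.grab_frame("wrist");cv2.imwrite("pics/w5.png",w["color"])
for k,z in (("ctrl_tall",.004),("ctrl_short",.026),("ctrl_long",.026),("ctrl_slim",.026)): print(k,[(np.round(d["xy"]),round(d["p"],2),at_z(w,d["xy"],z).round(4)) for d in r.place_of(k,w)[:1]])
print("vent pred",proj(w,np.array([.6467,.0276,.074])))
E
```

```text
ctrl_tall [(array([365., 204.]), 0.16, array([0.6457, 0.1135, 0.004 ]))]
ctrl_short [(array([277., 204.]), 0.9, array([0.6442, 0.0244, 0.026 ]))]
ctrl_long [(array([199., 210.]), 0.94, array([ 0.6534, -0.0486,  0.026 ]))]
ctrl_slim [(array([107., 205.]), 0.76, array([ 0.6522, -0.1347,  0.026 ]))]
vent pred [279.84414373 221.3508769 ]
```

View pics/w5.png

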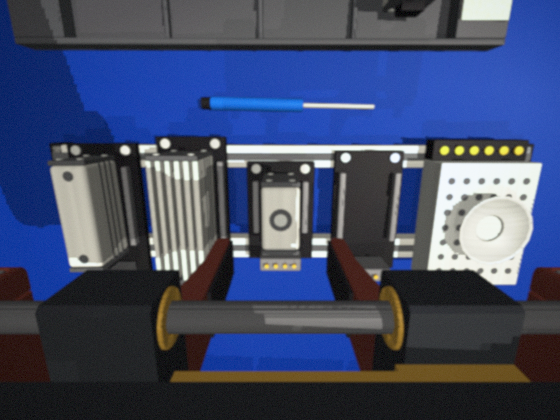

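The short's vent is at (280,220), as predicted. Descending.

Emit:
carry_out(
  moves=[
    {"grip": 0.6, "offset": [0.004, 0, -0.2], "yaw": 0},
    {"grip": 0.6, "offset": [0, 0, -0.2], "yaw": 0},
    {"grip": 0.6, "offset": [0, 0, -0.2], "yaw": 0},
    {"grip": 0.6, "offset": [0, 0, -0.097], "yaw": 0},
    {"grip": 0.6, "offset": [0, 0, 0], "yaw": 0},
    {"grip": 0.2, "offset": [0, 0, 0], "yaw": 0},
    {"grip": 0.2, "offset": [0, 0, 0], "yaw": 0},
    {"grip": 0.2, "offset": [0, 0, 0], "yaw": 0},
    {"grip": 0.2, "offset": [0, 0, 0], "yaw": 0},
    {"grip": 0.2, "offset": [0, 0, 0], "yaw": 0},
    {"grip": 0.2, "offset": [0, 0, 0], "yaw": 0},
  ],
)

```text
time: 16.15
eef_pos: [0.6475, 0.0277, 0.0433]
ee_rot: [180.0, 0.1, -177.4]
ft_force: [-0.9, 0.3, 6.3]
gripper_width: 0.343
grasp_force: 25.0
```

Emit:
carry_out(
  moves=[
    {"grip": 0.2, "offset": [0, 0, 0.07], "yaw": 0},
    {"grip": 0.2, "offset": [0, 0, 0.2], "yaw": 0},
    {"grip": 0.2, "offset": [0, 0, 0.2], "yaw": 0},
    {"grip": 0.2, "offset": [0, 0, 0.15], "yaw": 0},
    {"grip": 0.2, "offset": [-0.14, 0.01, 0], "yaw": 0},
    {"grip": 0.2, "offset": [-0.25, 0.016, 0], "yaw": 0},
    {"grip": 0.2, "offset": [-0.25, 0.016, 0], "yaw": 0},
    {"grip": 0.2, "offset": [-0.25, 0.016, 0], "yaw": 0},
    {"grip": 0.2, "offset": [-0.25, 0.016, 0], "yaw": 0},
    {"grip": 0.2, "offset": [-0.245, 0.016, 0], "yaw": 0},
    {"grip": 0.2, "offset": [0, 0, 0], "yaw": 0},
    {"grip": 0.2, "offset": [0, 0, 0], "yaw": 0},
  ],
)

```text
time: 17.35
eef_pos: [0.4387, 0.0414, 0.1356]
ee_rot: [179.9, 0.1, -177.4]
ft_force: [-0.1, -0.0, -1.5]
gripper_width: 0.341
grasp_force: 25.0
```

Emit:
carry_out(
  moves=[
    {"grip": 0.2, "offset": [0.005, 0, -0.22], "yaw": 0},
    {"grip": 0.2, "offset": [0, 0, -0.22], "yaw": 0},
    {"grip": 0.2, "offset": [0, 0, -0.2], "yaw": 0},
    {"grip": 0.2, "offset": [0, 0, -0.08], "yaw": 0},
    {"grip": 0.2, "offset": [0, 0, 0], "yaw": 0},
    {"grip": 0.2, "offset": [0, 0, -0.01], "yaw": 0},
    {"grip": 0.2, "offset": [0, 0, 0], "yaw": 0},
  ],
)

```text
time: 18.05
eef_pos: [0.4409, 0.0414, 0.0265]
ee_rot: [180.0, 0.1, -177.4]
ft_force: [-0.3, 0.9, -1.1]
gripper_width: 0.337
grasp_force: 25.0
```

Emit:
carry_out(
  moves=[
    {"grip": 0.2, "offset": [0, 0, -0.006], "yaw": 0},
    {"grip": 0.2, "offset": [0, 0, 0], "yaw": 0},
  ],
)

```text
time: 18.25
eef_pos: [0.4401, 0.0414, 0.0252]
ee_rot: [180.0, 0.1, -177.4]
ft_force: [-0.4, 0.1, -1.7]
gripper_width: 0.34
grasp_force: 25.0
```

Emit:
carry_out(
  moves=[
    {"grip": 0.2, "offset": [0, 0, -0.007], "yaw": 0},
    {"grip": 0.2, "offset": [0, 0, -0.007], "yaw": 0},
    {"grip": 0.2, "offset": [0, 0, 0], "yaw": 0},
  ],
)

```text
time: 18.55
eef_pos: [0.4395, 0.0413, 0.0224]
ee_rot: [180.0, -0.0, -177.4]
ft_force: [0.7, -0.6, -1.6]
gripper_width: 0.339
grasp_force: 25.0
```

Emit:
carry_out(
  moves=[
    {"grip": 0.2, "offset": [0, 0, -0.006], "yaw": 0},
    {"grip": 0.2, "offset": [0, 0, 0], "yaw": 0},
  ],
)

```text
time: 18.75
eef_pos: [0.4395, 0.0412, 0.0214]
ee_rot: [-180.0, -0.0, -177.4]
ft_force: [0.4, 0.3, -1.1]
gripper_width: 0.343
grasp_force: 25.0
```

Emit:
carry_out(
  moves=[
    {"grip": 0.2, "offset": [0, 0, -0.006], "yaw": 0},
    {"grip": 0.2, "offset": [0, 0, 0], "yaw": 0},
  ],
)

```text
time: 18.95
eef_pos: [0.4395, 0.0412, 0.0212]
ee_rot: [180.0, -0.0, -177.4]
ft_force: [-3.4, 0.2, 12.5]
gripper_width: 0.343
grasp_force: 25.0
```

Emit:
carry_out(
  moves=[
    {"grip": 0.2, "offset": [0, 0, 0.004], "yaw": 0},
    {"grip": 0.48, "offset": [0, 0, 0], "yaw": 0},
    {"grip": 0.48, "offset": [0, 0, 0], "yaw": 0},
    {"grip": 0.48, "offset": [0, 0, 0], "yaw": 0},
    {"grip": 0.48, "offset": [0, 0, 0], "yaw": 0},
    {"grip": 0.48, "offset": [0, 0, 0.1], "yaw": 0},
    {"grip": 0.48, "offset": [0, 0, 0.23], "yaw": 0},
    {"grip": 0.6, "offset": [0, 0, 0.26], "yaw": 0},
    {"grip": 0.7, "offset": [0, 0, 0.24], "yaw": 0},
  ],
)

```text
time: 19.85
eef_pos: [0.4393, 0.041, 0.1471]
ee_rot: [-180.0, -0.0, -177.4]
ft_force: [0.9, 0.7, -0.8]
gripper_width: 0.623
grasp_force: 0.0
```

Emit:
carry_out(
  moves=[
    {"grip": 0.7, "offset": [0.28, -0.126, 0], "yaw": 0},
    {"grip": 0.7, "offset": [0.28, -0.126, 0], "yaw": 0},
    {"grip": 0.7, "offset": [0.28, -0.126, 0], "yaw": 0},
    {"grip": 0.7, "offset": [0.28, -0.126, 0], "yaw": 0},
    {"grip": 0.7, "offset": [0.28, -0.126, 0], "yaw": 0},
    {"grip": 0.7, "offset": [0, 0, 0], "yaw": 0},
    {"grip": 0.7, "offset": [0, 0, 0], "yaw": 0},
  ],
)

```text
time: 20.55
eef_pos: [0.6494, -0.054, 0.1448]
ee_rot: [-180.0, -0.1, -177.4]
ft_force: [-0.6, 0.3, -0.4]
gripper_width: 0.7
grasp_force: 0.0
```

```bash
python3 - <<'E'
from h import *
w=r.grab_frame("wrist");cv2.imwrite("pics/w6.png",w["color"])
P=[proj(w,np.array([.6501,-.0525,.078])+[a*.052,b*.019,0]).round(0).tolist() for a in(-1,1) for b in (-1,1)];print(P)
E
```

```text
[[258.0, 154.0], [310.0, 156.0], [255.0, 283.0], [301.0, 285.0]]
```

View pics/w6.png

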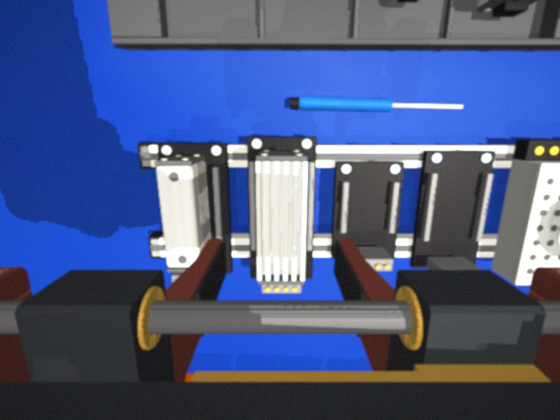

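The long's fins span x 254–308, rows 154–281, as predicted. Descending and gripping.

Emit:
carry_out(
  moves=[
    {"grip": 0.7, "offset": [0.004, 0.004, -0.2], "yaw": 0},
    {"grip": 0.7, "offset": [0, 0, -0.2], "yaw": 0},
    {"grip": 0.7, "offset": [0, 0, -0.2], "yaw": 0},
    {"grip": 0.7, "offset": [0, 0, -0.08], "yaw": 0},
    {"grip": 0.7, "offset": [0, 0, 0], "yaw": 0},
    {"grip": 0.2, "offset": [0, 0, 0], "yaw": 0},
    {"grip": 0.2, "offset": [0, 0, 0], "yaw": 0},
    {"grip": 0.2, "offset": [0, 0, 0], "yaw": 0},
    {"grip": 0.2, "offset": [0, 0, 0], "yaw": 0},
    {"grip": 0.2, "offset": [0, 0, 0], "yaw": 0},
    {"grip": 0.2, "offset": [0, 0, 0], "yaw": 0},
  ],
  grip_force=30,
)

```text
time: 21.7
eef_pos: [0.651, -0.0528, 0.0451]
ee_rot: [180.0, 0.1, -177.4]
ft_force: [-2.5, -0.1, 5.5]
gripper_width: 0.434
grasp_force: 30.0
```

Emit:
carry_out(
  moves=[
    {"grip": 0.2, "offset": [0, 0, 0.07], "yaw": 0},
    {"grip": 0.2, "offset": [0, 0, 0.2], "yaw": 0},
    {"grip": 0.2, "offset": [0, 0, 0.2], "yaw": 0},
    {"grip": 0.2, "offset": [0, 0, 0.15], "yaw": 0},
    {"grip": 0.2, "offset": [-0.14, 0.01, 0], "yaw": 0},
    {"grip": 0.2, "offset": [-0.25, 0.016, 0], "yaw": 0},
    {"grip": 0.2, "offset": [-0.25, 0.016, 0], "yaw": 0},
    {"grip": 0.2, "offset": [-0.25, 0.016, 0], "yaw": 0},
    {"grip": 0.2, "offset": [-0.25, 0.016, 0], "yaw": 0},
    {"grip": 0.2, "offset": [-0.245, 0.018, 0], "yaw": 0},
    {"grip": 0.2, "offset": [0, 0, 0], "yaw": 0},
    {"grip": 0.2, "offset": [0, 0, 0], "yaw": 0},
  ],
)

```text
time: 22.9
eef_pos: [0.442, -0.0387, 0.1371]
ee_rot: [180.0, 0.0, -177.4]
ft_force: [1.3, -0.1, -3.5]
gripper_width: 0.429
grasp_force: 30.0
```

Emit:
carry_out(
  moves=[
    {"grip": 0.2, "offset": [0, 0, -0.22], "yaw": 0},
    {"grip": 0.2, "offset": [0, 0, -0.22], "yaw": 0},
    {"grip": 0.2, "offset": [0, 0, -0.2], "yaw": 0},
    {"grip": 0.2, "offset": [0, 0, -0.07], "yaw": 0},
    {"grip": 0.2, "offset": [0, 0, 0], "yaw": 0},
    {"grip": 0.2, "offset": [0, 0, -0.01], "yaw": 0},
    {"grip": 0.2, "offset": [0, 0, 0], "yaw": 0},
  ],
)

```text
time: 23.6
eef_pos: [0.4437, -0.0389, 0.0298]
ee_rot: [180.0, 0.1, -177.4]
ft_force: [-0.3, 0.2, -3.6]
gripper_width: 0.433
grasp_force: 30.0
```

Emit:
carry_out(
  moves=[
    {"grip": 0.2, "offset": [0, 0, -0.01], "yaw": 0},
    {"grip": 0.2, "offset": [0, 0, -0.01], "yaw": 0},
    {"grip": 0.2, "offset": [0, 0, -0.01], "yaw": 0},
    {"grip": 0.2, "offset": [0, 0, 0], "yaw": 0},
  ],
)

```text
time: 24.0
eef_pos: [0.4424, -0.0388, 0.0242]
ee_rot: [180.0, -0.0, -177.4]
ft_force: [-0.4, 0.1, -3.4]
gripper_width: 0.431
grasp_force: 30.0
```

Emit:
carry_out(
  moves=[
    {"grip": 0.2, "offset": [0, 0, -0.006], "yaw": 0},
    {"grip": 0.2, "offset": [0, 0, 0], "yaw": 0},
  ],
)

```text
time: 24.2
eef_pos: [0.4424, -0.0389, 0.0233]
ee_rot: [180.0, -0.0, -177.4]
ft_force: [1.2, -0.2, -3.5]
gripper_width: 0.433
grasp_force: 30.0
```

Emit:
carry_out(
  moves=[
    {"grip": 0.2, "offset": [0, 0, -0.006], "yaw": 0},
    {"grip": 0.2, "offset": [0, 0, 0], "yaw": 0},
  ],
)

```text
time: 24.4
eef_pos: [0.4424, -0.0389, 0.023]
ee_rot: [180.0, -0.0, -177.4]
ft_force: [-3.7, -0.1, 9.4]
gripper_width: 0.433
grasp_force: 30.0
```

Emit:
carry_out(
  moves=[
    {"grip": 0.2, "offset": [0, 0, 0.003], "yaw": 0},
    {"grip": 0.55, "offset": [0, 0, 0], "yaw": 0},
    {"grip": 0.55, "offset": [0, 0, 0], "yaw": 0},
    {"grip": 0.55, "offset": [0, 0, 0], "yaw": 0},
    {"grip": 0.55, "offset": [0, 0, 0], "yaw": 0},
    {"grip": 0.55, "offset": [0, 0, 0.1], "yaw": 0},
    {"grip": 0.55, "offset": [0, 0, 0.23], "yaw": 0},
    {"grip": 0.6, "offset": [0, 0, 0.25], "yaw": 0},
    {"grip": 0.6, "offset": [0, 0, 0.24], "yaw": 0},
  ],
)

```text
time: 25.3
eef_pos: [0.4421, -0.0391, 0.1471]
ee_rot: [-180.0, -0.0, -177.4]
ft_force: [-0.1, 1.4, -0.3]
gripper_width: 0.597
grasp_force: 0.0
```

Emit:
carry_out(
  moves=[
    {"grip": 0.6, "offset": [0.28, -0.126, 0], "yaw": 0},
    {"grip": 0.6, "offset": [0.28, -0.126, 0], "yaw": 0},
    {"grip": 0.6, "offset": [0.28, -0.126, 0], "yaw": 0},
    {"grip": 0.6, "offset": [0.28, -0.126, 0], "yaw": 0},
    {"grip": 0.6, "offset": [0.28, -0.126, 0], "yaw": 0},
    {"grip": 0.6, "offset": [0, 0, 0], "yaw": 0},
    {"grip": 0.6, "offset": [0, 0, 0], "yaw": 0},
  ],
)

```text
time: 26.0
eef_pos: [0.6522, -0.1339, 0.1449]
ee_rot: [-180.0, -0.1, -177.4]
ft_force: [-0.3, -0.9, -0.2]
gripper_width: 0.597
grasp_force: 0.0
```

```bash
python3 - <<'E'
from h import *
w=r.grab_frame("wrist");cv2.imwrite("pics/w7.png",w["color"])
P=[proj(w,np.array([.6535,-.1325,.072])+[a*.046,b*.014,0]).round(0).tolist() for a in(-1,1) for b in (-1,1)];print(P)
E
```

```text
[[265.0, 163.0], [302.0, 164.0], [262.0, 273.0], [295.0, 275.0]]
```

View pics/w7.png

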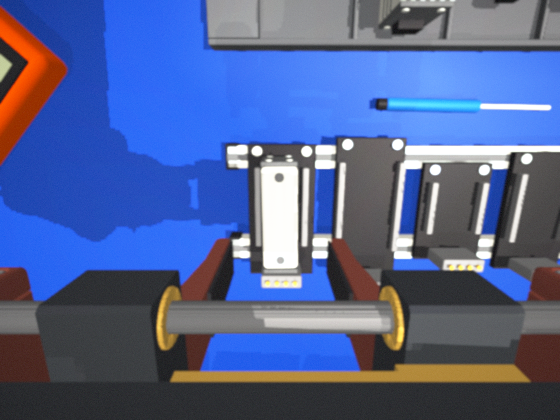

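The slim's top is at x 262–299, rows 160–268, as predicted. Descending to TCP ≈ 0.041.

Emit:
carry_out(
  moves=[
    {"grip": 0.6, "offset": [0.004, 0.004, -0.2], "yaw": 0},
    {"grip": 0.6, "offset": [0, 0, -0.2], "yaw": 0},
    {"grip": 0.6, "offset": [0, 0, -0.2], "yaw": 0},
    {"grip": 0.6, "offset": [0, 0, -0.1], "yaw": 0},
    {"grip": 0.6, "offset": [0, 0, 0], "yaw": 0},
    {"grip": 0.2, "offset": [0, 0, 0], "yaw": 0},
    {"grip": 0.2, "offset": [0, 0, 0], "yaw": 0},
    {"grip": 0.2, "offset": [0, 0, 0], "yaw": 0},
    {"grip": 0.2, "offset": [0, 0, 0], "yaw": 0},
    {"grip": 0.2, "offset": [0, 0, 0], "yaw": 0},
    {"grip": 0.2, "offset": [0, 0, 0], "yaw": 0},
  ],
  grip_force=25,
)

```text
time: 27.15
eef_pos: [0.6539, -0.1332, 0.0423]
ee_rot: [-180.0, 0.1, -177.4]
ft_force: [-0.5, 0.6, 6.9]
gripper_width: 0.314
grasp_force: 25.0
```

Emit:
carry_out(
  moves=[
    {"grip": 0.2, "offset": [0, 0, 0.07], "yaw": 0},
    {"grip": 0.2, "offset": [0, 0, 0.2], "yaw": 0},
    {"grip": 0.2, "offset": [0, 0, 0.2], "yaw": 0},
    {"grip": 0.2, "offset": [0, 0, 0.15], "yaw": 0},
    {"grip": 0.2, "offset": [0, 0, 0], "yaw": 0},
  ],
)

```text
time: 27.65
eef_pos: [0.655, -0.1334, 0.1376]
ee_rot: [-180.0, 0.3, -177.4]
ft_force: [0.4, -0.2, -2.5]
gripper_width: 0.32
grasp_force: 25.0
```

Emit:
carry_out(
  moves=[
    {"grip": 0.2, "offset": [-0.14, 0.012, 0], "yaw": 0},
    {"grip": 0.2, "offset": [-0.25, 0.017, 0], "yaw": 0},
    {"grip": 0.2, "offset": [-0.25, 0.017, 0], "yaw": 0},
    {"grip": 0.2, "offset": [-0.25, 0.017, 0], "yaw": 0},
    {"grip": 0.2, "offset": [-0.25, 0.017, 0], "yaw": 0},
    {"grip": 0.2, "offset": [-0.245, 0.018, 0], "yaw": 0},
    {"grip": 0.2, "offset": [0, 0, 0], "yaw": 0},
    {"grip": 0.2, "offset": [0, 0, 0], "yaw": 0},
  ],
)

```text
time: 28.45
eef_pos: [0.4444, -0.1177, 0.1334]
ee_rot: [180.0, -0.0, -177.4]
ft_force: [0.5, -0.4, -1.0]
gripper_width: 0.318
grasp_force: 25.0
```

Emit:
carry_out(
  moves=[
    {"grip": 0.2, "offset": [0, 0, -0.22], "yaw": 0},
    {"grip": 0.2, "offset": [0, 0, -0.22], "yaw": 0},
    {"grip": 0.2, "offset": [0, 0, -0.2], "yaw": 0},
    {"grip": 0.2, "offset": [0, 0, -0.08], "yaw": 0},
    {"grip": 0.2, "offset": [0, 0, 0], "yaw": 0},
    {"grip": 0.2, "offset": [0, 0, 0], "yaw": 0},
  ],
)

```text
time: 29.05
eef_pos: [0.4462, -0.1184, 0.0263]
ee_rot: [-180.0, 0.0, -177.4]
ft_force: [0.7, 0.4, -1.5]
gripper_width: 0.318
grasp_force: 25.0
```

Emit:
carry_out(
  moves=[
    {"grip": 0.2, "offset": [0, 0, -0.01], "yaw": 0},
    {"grip": 0.2, "offset": [0, 0, -0.01], "yaw": 0},
    {"grip": 0.2, "offset": [0, 0, -0.008], "yaw": 0},
    {"grip": 0.2, "offset": [0, 0, 0], "yaw": 0},
  ],
)

```text
time: 29.45
eef_pos: [0.4454, -0.118, 0.0219]
ee_rot: [180.0, 0.0, -177.4]
ft_force: [0.8, -0.6, -2.1]
gripper_width: 0.317
grasp_force: 25.0
```

Emit:
carry_out(
  moves=[
    {"grip": 0.2, "offset": [0, 0, -0.006], "yaw": 0},
    {"grip": 0.2, "offset": [0, 0, 0], "yaw": 0},
  ],
)

```text
time: 29.65
eef_pos: [0.4452, -0.1181, 0.0208]
ee_rot: [180.0, 0.0, -177.4]
ft_force: [0.0, 0.4, -3.0]
gripper_width: 0.318
grasp_force: 25.0
```

Emit:
carry_out(
  moves=[
    {"grip": 0.2, "offset": [0, 0, -0.006], "yaw": 0},
    {"grip": 0.2, "offset": [0, 0, 0], "yaw": 0},
  ],
)

```text
time: 29.85
eef_pos: [0.4453, -0.1181, 0.0202]
ee_rot: [180.0, 0.0, -177.4]
ft_force: [-1.8, 0.3, 4.6]
gripper_width: 0.316
grasp_force: 25.0
```

Contact. Releasing, then backing off to look.

Emit:
carry_out(
  moves=[
    {"grip": 0.2, "offset": [0, 0, 0], "yaw": 0},
    {"grip": 0.45, "offset": [0, 0, 0], "yaw": 0},
    {"grip": 0.45, "offset": [0, 0, 0], "yaw": 0},
    {"grip": 0.45, "offset": [0, 0, 0], "yaw": 0},
    {"grip": 0.45, "offset": [0, 0, 0], "yaw": 0},
    {"grip": 0.45, "offset": [0, 0, 0.1], "yaw": 0},
    {"grip": 0.45, "offset": [0, 0, 0.25], "yaw": 0},
    {"grip": 0.45, "offset": [0, 0, 0.3], "yaw": 0},
    {"grip": 0.45, "offset": [0, 0, 0.3], "yaw": 0},
    {"grip": 0.45, "offset": [0.1, 0.1, 0.25], "yaw": 0},
    {"grip": 0.45, "offset": [0.1, 0.2, 0.2], "yaw": 0},
    {"grip": 0.45, "offset": [0, 0.2, 0.1], "yaw": 0},
  ],
)

```text
time: 31.05
eef_pos: [0.4779, -0.0423, 0.248]
ee_rot: [180.0, 0.3, -177.4]
ft_force: [0.3, 1.2, 0.3]
gripper_width: 0.449
grasp_force: 0.0
```

```bash
python3 - <<'E'
from h import *
w=r.grab_frame("wrist");s=r.grab_frame("scene")
cv2.imwrite("pics/s8.png",s["color"]);cv2.imwrite("pics/w8.png",w["color"])
E
```

```text
(no output)
```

View pics/w8.png

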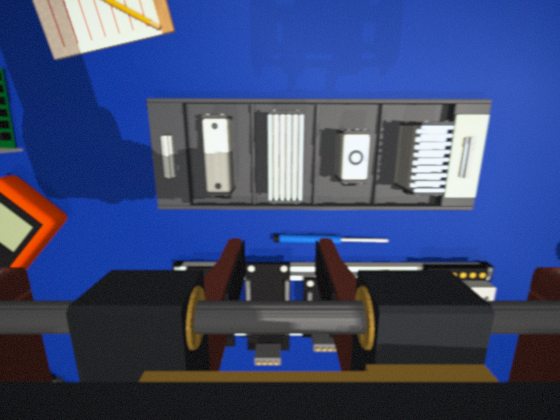

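View pics/s8.png

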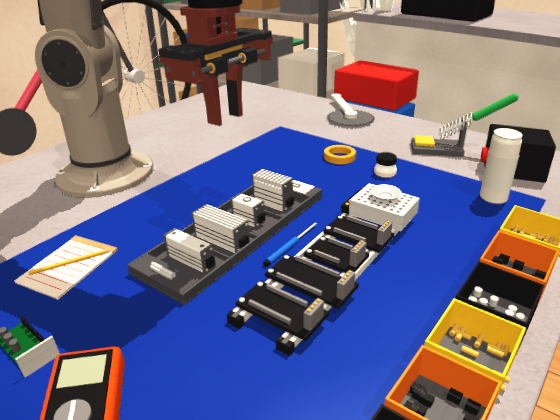

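All four stand upright and lengthways in their bays. From the card end at (465,155) in the wrist view: tall (430,157), short (353,157), long (286,157), slim (217,155). The gripper is clear.

```bash
python3 -c "
from bench import r
print(r.job_done())"
```

```text
the job is handed in; nothing more can be done
None
```

The job is handed in (no verdict was returned): starting from the job card, the bays hold tall, short, long and slim, matching the rack order from the power supply, each set down gently and standing upright and lengthways on its bay floor.

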